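Bring two drying jar lids out over the edge of the riser

TASK

The two flat round wooden jar lids lie too far back on the bamboo riser for anyone to get a finger under them. With the fingertips, slide each lid flat along the board until about a third of its diameter hangs over the riser's front edge (the long edge nearest the robot), ready to be taken from below. Do not pick up, tip or drop a lid, and leave the tin on the riser and everything else where it stands.

Things in the scene. Friction and masses are not known exactly. Their poses are not given: they have to be found in the camera images.
- riser: Fixed bamboo worktop riser: smooth board 180 mm deep (its x) by 420 mm long (its y), 14 mm thick, on two end legs. Origin on the worktop under its centre; x points to the back, away from the robot, z up. Board's upper face at z = 90 mm; straight front edge (rounded 2 mm) at x = -90 mm, back edge at x = +90 mm. Position and yaw vary.
- lid_large_center (a point): Centre (half-way up) of the larger dark wooden lid: a loose plain disc 112 mm across, 10 mm thick, about 75 g, lying flat on the riser. Its z axis is the disc's axis. A third of its diameter is 37 mm.
- lid_small_center (a point): Centre (half-way up) of the smaller dark wooden lid: a loose plain disc 90 mm across, 10 mm thick, about 50 g, lying flat on the riser. Its z axis is the disc's axis. A third of its diameter is 30 mm.
- tin: Small red spice tin with a steel cap, 44 mm across, 52 mm high, standing loose on the riser between the lids; origin under its centre. To be left alone.
- tray: Beige plastic tray, fixed, 200 mm (its x) by 290 mm (its y), rim 24 mm high, beside the riser; origin under its centre. It carries the jars and the gourd. Behind riser and tray a fixed tiled wall, 165 mm high, ends the worktop, its face at world x = 0.821; a clip holder with two upright bombillas, 240 mm high, stands 45 mm out from it.
- jar_large: Large open amber glass jar, 108 mm across, 125 mm high, loose in the tray; origin under its centre. To be left alone.
- jar_small: Small open amber glass jar, 86 mm across, 95 mm high, loose in the tray; origin under its centre. To be left alone.
- gourd: Terracotta-coloured ceramic mate gourd with a steel rim, 82 mm across, 86 mm high, loose in the tray; origin under its centre. To be left alone.
- flask: Green vacuum flask with black cap and side handle, 86 mm across, 256 mm high, loose on the worktop at the robot's right; origin under its centre. To be left alone.
- mug: White mug, 80 mm across, 92 mm high, loose on the worktop at the robot's left; origin under its centre. To be left alone.
Not all that is in view belongs to the job. Leave any purple or yellow look-alike of the part that bears lid_small_center alone.

How it is judged (in metres and radians):
At the end, for the whole second after the job is handed in: Both lids lie flat on the riser's board, each overhanging the front edge by 22 to 44 % of its diameter (large lid 25 to 49 mm, small lid 20 to 40 mm; a third is 37 and 30 mm) (x of lid_large_center in the frame of riser between -0.0835 and -0.0587 m and x of lid_small_center in the frame of riser between -0.0847 and -0.0648 m and y of lid_large_center in the frame of riser between -0.21 and 0.21 m and y of lid_small_center in the frame of riser between -0.21 and 0.21 m and z of lid_large_center in the frame of riser between 0.092 and 0.099 m and z of lid_small_center in the frame of riser between 0.092 and 0.099 m and angle between each of lid_large_center, lid_small_center's own z axis and vertical below 0.05 rad and distance of each of lid_large_center, lid_small_center from where it was at the start of the episode above 0.02 m); the robot touches nothing.
It fails at once if a lid is lifted (its centre more than 12 mm above where it lies on the board) (z of any of lid_large_center, lid_small_center in the frame of riser above 0.107 m).
It fails at once if a lid is tipped by more than about 15 degrees or dropped off the riser (angle between any of lid_large_center, lid_small_center's own z axis and vertical above 0.26 rad or z of any of lid_large_center, lid_small_center in the frame of riser below 0.075 m).
It fails at once if the tin, a jar, the gourd, the flask or the mug is shifted by more than 20 mm or knocked over (distance of any of tin, jar_large, jar_small, gourd, flask, mug from where it was at the start of the episode above 0.02 m or angle between any of tin, jar_large, jar_small, gourd, flask, mug's own z axis and vertical above 0.3 rad).
It also fails if it takes over 51 s, if anything falls off the work surface, if the arm or the gripper's body presses on something with over 40 N, if the wrist force passes 120 N, or if a joint passes its speed limit or range.

ROBOT

A 6-joint arm with a two-finger parallel gripper is mounted at the origin on the work surface. World frame = base frame: x ahead of the robot, y to its left, z up, the work surface at z = 0. Lengths are in mm, angles in rad, forces in N, time in s.
With the tool pointing down it reaches from about 375 to 925 mm from the base axis. Payload 5.7 kg.
Tool frame: the origin (TCP) lies at the very end of the fingers, on their centre line; the grasp point (between the pads) lies 19 mm behind it; z points along the fingers, y is the line along which they close (so a half turn about z gives the same grasp; the last joint's range is limited). The gripper opens to 85 mm and grips with 20 to 120 N. Pads are 22 mm wide; open, the fingers measure 114 mm over their backs; the gripper's body (76 mm by 85 mm) begins 54 mm behind the grasp point. The pads swing forward as they close: fully open they stand 13 mm farther back than shut.
Start: joints at [-1.229, 0.359, 1.51, -0, 1.272, -0.115], TCP at [264.628, -538.456, 231.267] pointing down, gripper open.
Joint ranges: [-2.97, 2.97], [-1.01, 2.36], [0.21, 2.38], [-0.96, 4.11], [0.2, 2.71], [-2.98, 2.98]. Speed limits (rad/s): [2.39, 2.39, 3.14, 3.14, 3.14, 3.14].

INTERFACE

Orientations are given as a unit quaternion [x, y, z, w].
In Python, from rig import r, capture, get_calibration, trace gives the robot as it stands. The module is installed in compiled form; this text tells all that it offers.
- The arm moves only by the shell command python3 -m creep 'ROWS' [FORCE]. ROWS is JSON, a list of rows, each a list of 5 numbers: the shift along the tool's x, y, z in mm, then the turn about the tool's z in rad, then the finger opening in mm, from 0 to 85.4. A call has 1 to 10 rows; each row shifts and turns the commanded pose from where the row before left it, along the tool's axes as they then stand; what a row does not reach is not made up. A row lasts 1/10 s, in which the tool goes at most 50 mm and 8.59 degrees, less where a joint would pass 70% of its speed; a pose out of reach is approached as far as the arm can. A call with a gripper value outside its range is refused whole. The fingers move at their own pace and stop on an object; FORCE is the grip in N (left out, the last holds). Time passes only in rows, so rows that do not move let the fingers close. It gives the time, the measured TCP pose, the force, the opening and the grip force at its end, in the units of the state.
- r.get_obs(): the state, without advancing time (a new reading comes with each control period).
- capture(name): name is "scene" or "top" or "wrist"; returns the picture (384x512x3 uint8, red, green, blue); there is no depth.
- get_calibration(name): a dict with "K" (3x3 intrinsics, pixels), "eye" and "attitude" of the camera in the world; the wrist camera has in their place "T_tool_cam" (4x4, takes a point from camera to tool coordinates, whose origin is the TCP and whose axes are the flange's). Camera axes: x right, y down, z forward; pixel columns grow to the right and rows downward; lengths in mm; the calibration is good to about 2 mm. A picture is of the moment at which its call begins: read the wrist's pose just before it. get_calibration takes no time and is no camera call.
- r.close_job(): hands the job in; it is judged then, once.
Trained networks look in the newest picture that a camera, given by its name, has taken for a name from the list of things; names that differ only in an ending like _2 or _b are one class to them, and where a whole thing is asked for, a point or a joint stands for the part that bears it (a point fixed in the world has none). Each returns a list of dicts, best first, with "confidence" (0 to 1); they miss things now and then, are a little off and sometimes report something else, mostly with a low value. They report only what shows in the picture. A call takes as long as a camera call. They do not tell look-alikes from the thing itself.
- trace(query, camera): "region" (384x512 bool, what is visible of it) and "rect" ([centre column, centre row, width, height] in pixels, round what is visible of it).
The state is a dict: "clock": time; "joint_pos": joint angles; "joint_velocities": joint speeds; "joint_torque": joint torques, N m; "ee_pos": TCP position; "eef_rot": TCP orientation; "contact_force": force on the tool from outside, world axes, zero at the start; "ft_torque": the same for the moment, N m; "finger_gap": opening from 0.0 (shut) to 1.0 (fully open); "finger_force": force on a finger pad.
Only numpy, scipy, OpenCV 4.12 (cv2) and the standard library are available. Lean on these libraries where they do the work, as an engineer would, in place of code of your own. Each camera call takes 0.05 s, during which the arm holds its last target. There are 200 camera calls.

## Working session

There is one attempt and no reset: what is moved stays moved. The work goes in short steps, Python scripts to look and compute and a shell command to move; the robot and the scene stay as the last step left them, time stands still between calls to the robot, and variables do not carry over. Pictures are saved under pics/ and viewed, at most 10 in all, crops included, and the job is handed in when it is done.

```bash
mkdir -p pics; cat > h.py <<'E'
import numpy as np,cv2
from rig import r,capture,get_calibration,trace
from scipy.spatial.transform import Rotation as R
def cam(n,obs=None):
    c=get_calibration(n);K=np.array(c["K"])
    if n=="wrist":
        T=np.array(c["T_tool_cam"]);Q=R.from_quat(obs["eef_rot"]).as_matrix()
        return K,Q@T[:3,:3],Q@T[:3,3]+np.array(obs["ee_pos"])*(1000 if np.abs(obs["ee_pos"]).max()<5 else 1)
    a=np.array(c["attitude"])
    return K,(a if a.shape==(3,3) else R.from_quat(a).as_matrix()),np.array(c["eye"])
def px2w(cm,uv,z):
    K,A,e=cm;uv=np.atleast_2d(uv).astype(float)
    d=(A@np.linalg.inv(K)@np.c_[uv,np.ones(len(uv))].T).T
    return e+d*((z-e[2])/d[:,2])[:,None]
def snap(n,f):
    o=r.get_obs();im=capture(n);cv2.imwrite(f"pics/{f}.png",im[:,:,::-1]);return im,cam(n,o)
E
python3 - <<'E'
from h import *
print(get_calibration("top"));print(r.get_obs())
for n in("top","scene"):
    im,cm=snap(n,n+"0")
    for q,z in(("riser",90),("lid_large_center",100),("lid_small_center",100),("tin",142)):
        for d in trace(q,n)[:3]:
            print(n,q,round(d["confidence"],2),np.round(d["rect"]),np.round(px2w(cm,d["rect"][:2],z)))
E
cd pics; python3 -c "
import cv2,numpy as np
cv2.imwrite('both.png',cv2.resize(np.hstack([cv2.imread('top0.png')]),(800,600)))"
```

```text
{'K': array([[370.0749724 ,   0.        , 248.90741019],
       [  0.        , 370.0749724 , 198.19815249],
       [  0.        ,   0.        ,   1.        ]]), 'eye': array([ 423.45833442,   -4.92418179, 1425.83387451]), 'attitude': array([ 0.71189131, -0.70155259,  0.01876404, -0.02612736])}
{'clock': 0.0, 'joint_pos': array([-1.22909248e+00,  3.59515243e-01,  1.51149428e+00,  2.82995661e-05,
        1.27248503e+00, -1.15109266e-01]), 'joint_velocities': array([-0.00192644, -0.00088633, -0.00126472,  0.00119385,  0.00016087,
       -0.00106098]), 'joint_torque': array([ 6.94946593e-04, -5.27611792e+01, -2.78620040e+01, -9.24982101e-05,
        1.30686854e-02, -2.65808137e-05]), 'ee_pos': array([ 264.41190149, -537.80566157,  230.42395745]), 'eef_rot': array([ 9.74028932e-01,  2.26421587e-01, -9.40757375e-05, -9.46383793e-04]), 'contact_force': array([ 0.01415051,  0.05887929, -0.6596191 ]), 'ft_torque': array([-0.03791912,  0.01828826,  0.01716828]), 'finger_force': 0.0, 'finger_gap': 0.9980731826129424}
top riser 0.63 [191. 198. 119.  63.] [[506. 220.  90.]]
top lid_large_center 0.87 [223. 191.  31.  32.] [[532. 104. 100.]]
top lid_large_center 0.3 [192. 197. 119.  60.] [[508. 216. 100.]]
top lid_small_center 0.93 [185. 149.  29.  19.] [[684. 243. 100.]]
top lid_small_center 0.9 [134. 248.  22.  24.] [[324. 417. 100.]]
top lid_small_center 0.63 [183. 244.  25.  26.] [[339. 243. 100.]]
scene riser 0.55 [313. 179. 125.  69.] [[572. 182.  90.]]
scene lid_large_center 0.91 [290. 177.  31.  21.] [[541. 110. 100.]]
scene lid_small_center 0.67 [183. 229.  31.  41.] [[ 640. -296.  100.]]
scene lid_small_center 0.64 [378. 192.  23.   8.] [[735. 325. 100.]]
scene lid_small_center 0.55 [342. 160.  27.  19.] [[525. 332. 100.]]
scene tin 0.68 [320. 167.  12.  18.] [[585. 199. 142.]]
```

View pics/both.png

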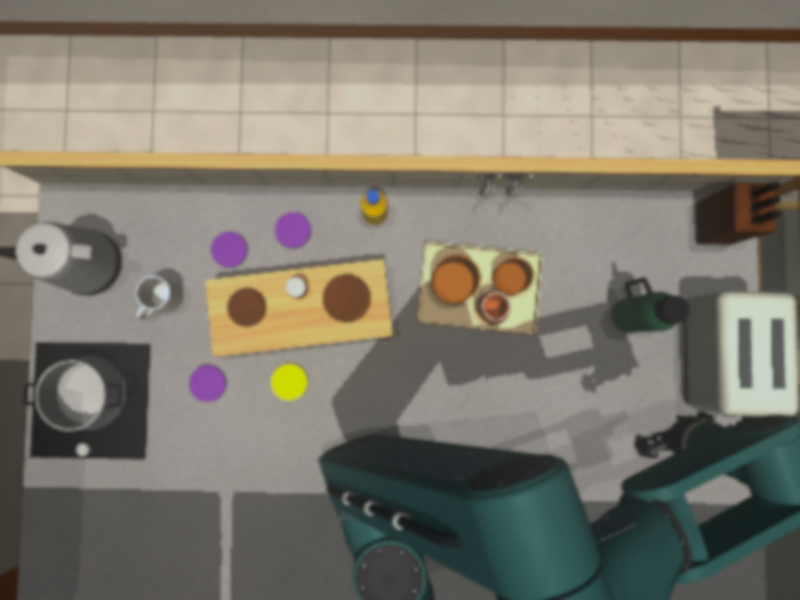

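View pics/scene0.png

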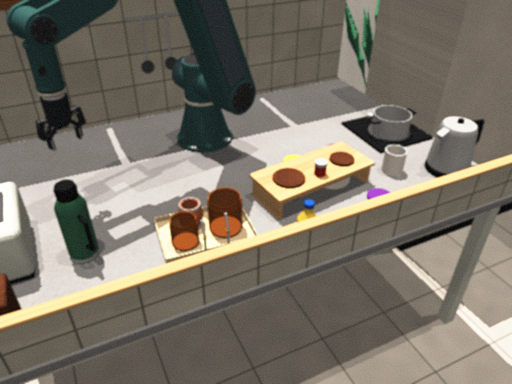

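The top view (scaled to 800x600) shows the riser with corners near (206,280), (384,259), (391,335) and (213,355). The small lid is at (247,307), the large lid at (346,298), and the tin between them at (296,287). The purple and yellow discs lie on the worktop.

```bash
cat > m.py <<'E'
from h import *
im,cm=snap("top","top1")
rg=[d for d in trace("riser","top")][0]["region"]
hsv=cv2.cvtColor(im,cv2.COLOR_RGB2HSV)
def fit(q,z,near):
    for d in trace(q,"top"):
        p=px2w(cm,d["rect"][:2],z)[0]
        if np.hypot(*(p[:2]-near))<70:
            v,u=np.nonzero(d["region"]);w=px2w(cm,np.c_[u,v],z)[:,:2]
            return w.mean(0),2*np.sqrt(np.ptp(w[:,0])*np.ptp(w[:,1]))/2,d["confidence"]
pts=px2w(cm,np.argwhere(rg)[:,::-1],90)[:,:2].astype(np.float32)
for q,z,s in(("lid_large_center",100,1),("lid_small_center",100,1),("tin",142,1)):
    for d in trace(q,"top")[:6]:
        v,u=np.nonzero(d["region"]);w=px2w(cm,np.c_[u,v],z)[:,:2]
        print(q,round(d["confidence"],2),w.mean(0).round(1),np.ptp(w,axis=0).round(),im[d["region"]].mean(0).round())
# bamboo colour
h=((hsv[...,0]>10)&(hsv[...,0]<28)&(hsv[...,1]>80)&(hsv[...,2]>120)).astype(np.uint8)
h[:, 262:]=0;h[:158]=0;h[235:]=0;h[:,:120]=0
n,l,s,c=cv2.connectedComponentsWithStats(h);k=1+s[1:,4].argmax()
for nm,m in(("trace",rg),("colour",l==k)):
    p=px2w(cm,np.argwhere(m)[:,::-1],90)[:,:2].astype(np.float32)
    b=cv2.minAreaRect(p);print(nm,b,cv2.boxPoints(b).round().tolist())
E
python3 m.py
python3 - <<'E'
from h import *
o=r.get_obs();print(R.from_quat(o["eef_rot"]).as_matrix().round(3));print(get_calibration("wrist"))
E
```

```text
lid_large_center 0.66 [532. 110.] [112. 116.] [120.  82.  52.]
lid_small_center 0.88 [691.9 238. ] [77. 77.] [140.  79. 164.]
lid_small_center 0.78 [333.7 423.3] [79. 83.] [139.  81. 162.]
lid_small_center 0.74 [339.7 237.4] [82. 76.] [202. 211.  13.]
lid_small_center 0.68 [642.1 384.2] [84. 87.] [138.  82. 159.]
tin 0.55 [551.9 219.1] [42. 42.] [196. 195. 184.]
trace ((511.5076904296875, 222.6080322265625), (184.0811309814453, 419.4864501953125), 7.710577487945557) [[392.0, 418.0], [448.0, 2.0], [631.0, 27.0], [575.0, 443.0]]
colour ((511.7076721191406, 219.7980194091797), (183.477294921875, 421.393310546875), 7.339087009429932) [[394.0, 417.0], [448.0, -1.0], [630.0, 23.0], [576.0, 440.0]]
[[ 0.897  0.441 -0.   ]
 [ 0.441 -0.897  0.   ]
 [-0.    -0.    -1.   ]]
{'K': array([[302.34767503,   0.        , 250.53567192],
       [  0.        , 302.34767503, 195.00899226],
       [  0.        ,   0.        ,   1.        ]]), 'T_tool_cam': array([[ 4.51867668e-04, -9.51297886e-01, -3.08272813e-01,
         7.86774898e+01],
       [ 9.99999895e-01,  4.06198271e-04,  2.12318640e-04,
        -1.51245612e+00],
       [-7.67583897e-05, -3.08272877e-01,  9.51297970e-01,
        -1.41587276e+02],
       [ 0.00000000e+00,  0.00000000e+00,  0.00000000e+00,
         1.00000000e+00]])}
```

```bash
python3 -m creep '[[0,0,-35,0.11,50],[0,0,-35,0.11,50],[0,0,-30,0.11,50],[16,-36,0,0,50],[16,-36,0,0,50],[16,-36,0,0,50],[16,-36,0,0,50],[16,-36,0,0,50],[16,-36,0,0,50],[16,-36,0,0,50]]' && python3 -m creep '[[16,-36,0,0,50],[16,-36,0,0,50],[16,-36,0,0,50],[16,-36,0,0,50],[16,-36,0,0,50],[16,-36,0,0,50],[16,-36,0,0,50],[16,-36,0,0,50],[16,-36,0,0,50],[16,-36,0,0,50]]' && python3 -m creep '[[16,-36,0,0,50],[16,-36,0,0,50],[16,-36,0,0,50],[0,0,0,0,50],[0,0,0,0,50]]'
cat > w.py <<'E'
import sys
from h import *
im,cm=snap("wrist",sys.argv[1])
o=r.get_obs();print(o["clock"],o["ee_pos"].round(1),o["finger_gap"],o["contact_force"].round(1))
print(R.from_quat(o["eef_rot"]).as_matrix().round(3)[0])
C=np.array([512,221.]);a=0.128
Rr=np.array([[np.cos(a),-np.sin(a)],[np.sin(a),np.cos(a)]])
for q,z in(("lid_large_center",100),("lid_small_center",100),("tin",142),("riser",90)):
    for d in trace(q,"wrist")[:3]:
        v,u=np.nonzero(d["region"]);w=px2w(cm,np.c_[u,v],z)[:,:2]
        if q=="riser":
            b=cv2.minAreaRect(w.astype(np.float32));print(q,d["confidence"],b,cv2.boxPoints(b).round().tolist());continue
        c=cv2.minEnclosingCircle(w.astype(np.float32))
        print(q,round(d["confidence"],2),w.mean(0).round(1),"circ",np.round(c[0],1),round(c[1],1),"riser",((np.array(c[0])-C)@Rr).round(1),im[d["region"]].mean(0).round())
E
python3 w.py w0
```

```text
clock: 1.75
ee_pos: [344.0, -272.8, 331.5]
eef_rot: [0.998, 0.063, 0.0, 0.0]
contact_force: [0.9, 0.8, 0.4]
finger_gap: 0.582
finger_force: 0.0
clock: 2.75
ee_pos: [457.2, 104.8, 331.6]
eef_rot: [0.998, 0.063, 0.0, -0.0]
contact_force: [0.8, -0.8, 0.1]
finger_gap: 0.583
finger_force: 0.0
clock: 3.25
ee_pos: [490.8, 216.6, 331.0]
eef_rot: [0.998, 0.064, -0.0, 0.0]
contact_force: [-0.2, 0.2, -0.8]
finger_gap: 0.587
finger_force: 0.0
3.3 [490.6 215.8 331.1] 0.5842898026481024 [ 0.3 -0.4 -0.5]
[ 0.992  0.127 -0.001]
lid_large_center 0.9 [533.7 111.6] circ [532.3 111.1] 56.9 riser [   6.1 -111.6] [108.  54.  25.]
lid_small_center 0.95 [381.2 247. ] circ [379.3 247.7] 37.5 riser [-128.2   43.5] [193. 148.   3.]
lid_small_center 0.94 [372.4 409.4] circ [374.1 409. ] 38.0 riser [-112.7  204.1] [165.  61. 183.]
lid_small_center 0.84 [508.8 340.2] circ [508.2 340.3] 46.1 riser [ 11.5 118.8] [127.  61.  27.]
tin 0.81 [551.2 221.5] circ [550.9 221.1] 21.7 riser [38.6 -4.9] [217. 211. 199.]
riser 0.66 ((508.447265625, 222.6546173095703), (179.84085083007812, 418.3438720703125), 7.403489589691162) [[392.0, 418.0], [446.0, 4.0], [625.0, 27.0], [571.0, 442.0]]
```

View pics/w0.png

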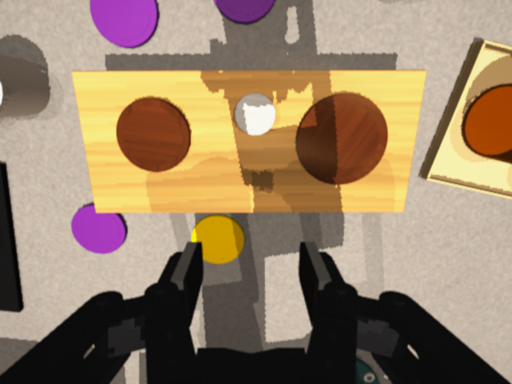

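The wrist view, with the tool aligned to the riser, shows the board's front edge at row ~212. The large lid is at (342,138), the small lid at (153,134) and the tin at (255,114). I'll go behind the large lid first.

```bash
python3 -m creep '[[27,27,0,0,50],[27,27,0,0,50],[27,27,0,0,50],[27,26,0,0,50],[0,0,45,0,50],[0,0,45,0,50],[0,0,45,0,50],[0,0,45,0,50],[0,0,40,0,50],[0,0,0,0,50]]' && python3 -m creep '[[0,0,5,0,50],[0,0,3,0,50],[0,0,0,0,50]]'; python3 w.py w1
```

```text
clock: 4.5
ee_pos: [606.8, 122.3, 106.1]
eef_rot: [0.998, 0.063, -0.006, 0.0]
contact_force: [-1.0, -0.1, -0.1]
finger_gap: 0.584
finger_force: 0.0
clock: 4.8
ee_pos: [613.2, 123.8, 105.4]
eef_rot: [0.998, 0.063, 0.002, -0.0]
contact_force: [0.6, 1.1, -0.5]
finger_gap: 0.585
finger_force: 0.0
4.85 [613.1 123.8 105.3] 0.589702559872373 [-0.1  0.6 -0.3]
[0.992 0.126 0.003]
lid_large_center 0.57 [567.7 118.6] circ [561.4 118.4] 38.3 riser [  35.9 -108. ] [56. 28. 15.]
lid_small_center 0.75 [699.5 207.9] circ [700.3 207.9] 28.6 riser [185.1 -37. ] [198.  75. 218.]
tin 0.67 [589.5 209.8] circ [584. 209.] 34.4 riser [ 69.9 -21.1] [101.  57.  51.]
riser 0.78 ((566.5130615234375, 151.1857452392578), (128.77423095703125, 260.7511291503906), 7.291571140289307) [[486.0, 272.0], [519.0, 14.0], [647.0, 30.0], [614.0, 289.0]]
```

View pics/w1.png

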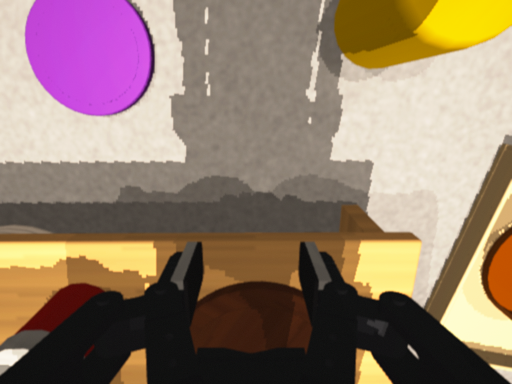

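The picture shows the fingertips (about (190,245) and (315,245)) over the board's back strip, straddling the large lid's back rim, with the tin clear at lower left. I'll lower with a guard.

```bash
python3 -m creep '[[0,0,4,0,50],[0,0,4,0,50],[0,0,4,0,50],[0,0,0,0,50],[0,0,0,0,50]]'; python3 -m creep '[[0,0,2,0,50],[0,0,2,0,50],[0,0,0,0,50]]';
```

```text
clock: 5.55
ee_pos: [611.4, 123.7, 90.9]
eef_rot: [0.998, 0.063, -0.0, -0.0]
contact_force: [0.0, 0.2, -0.3]
finger_gap: 0.585
finger_force: 0.0
clock: 5.85
ee_pos: [611.7, 123.8, 87.2]
eef_rot: [0.998, 0.063, -0.0, -0.0]
contact_force: [-0.9, -0.3, -0.6]
finger_gap: 0.586
finger_force: 0.0
```

```bash
python3 -m creep '[[0,0,2,0,50],[0,0,0,0,50]]'; python3 -m creep '[[0,0,1.5,0,50],[0,0,0,0,50]]'
```

```text
clock: 6.05
ee_pos: [611.8, 123.8, 87.0]
eef_rot: [0.998, 0.063, 0.0, -0.0]
contact_force: [-3.6, -0.4, 13.1]
finger_gap: 0.589
finger_force: 6.3
clock: 6.25
ee_pos: [611.9, 123.8, 86.9]
eef_rot: [0.998, 0.063, 0.001, -0.0]
contact_force: [-7.0, -1.0, 22.2]
finger_gap: 0.587
finger_force: 11.6
```

```bash
python3 -m creep '[[0,0,-6,0,50],[0,0,0,0,50]]'; python3 -m creep '[[-8,0,0,0,50],[-6,0,0,0,50],[-4,0,0,0,50],[-4,0,0,0,50],[-4,0,0,0,50],[-4,0,0,0,50],[-4,0,0,0,50],[-4,0,0,0,50],[-4,0,0,0,50],[0,0,0,0,50]]'; python3 w.py w2|cut -c1-150
```

```text
clock: 6.45
ee_pos: [612.4, 123.8, 90.8]
eef_rot: [0.998, 0.063, 0.001, -0.0]
contact_force: [-0.1, 0.6, 0.1]
finger_gap: 0.588
finger_force: 0.0
clock: 7.45
ee_pos: [569.3, 118.4, 89.8]
eef_rot: [0.998, 0.063, -0.0, -0.0]
contact_force: [0.8, -0.4, -0.4]
finger_gap: 0.589
finger_force: 0.0
7.5 [569.6 118.4  89.9] 0.5885956155508325 [-0.5  0.2 -0.8]
[ 0.992  0.126 -0.   ]
lid_large_center 0.93 [541.6 116.1] circ [535.7 114.8] 36.8 riser [   9.9 -108.3] [48. 24. 12.]
lid_small_center 0.75 [665.9 199.9] circ [672.5 201. ] 25.2 riser [156.7 -40.3] [175.  65. 195.]
tin 0.86 [575.3 194.1] circ [566.  197.4] 35.9 riser [ 50.5 -30.3] [89. 49. 43.]
riser 0.87 ((547.9677734375, 132.777587890625), (140.13059997558594, 229.13157653808594), 7.312009334564209) [[464.0, 237.0], [493.0, 10.0], [632.0, 2
```

View pics/w2.png

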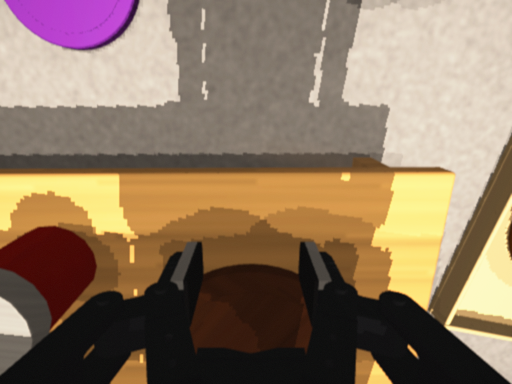

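The lid's back rim apex is at (252,264) between the fingers, and the tin is clear. I'll compute the lid position from its back arc in each frame.

```bash
cat > a.py <<'E'
import sys
from h import *
from scipy.optimize import least_squares
C=np.array([509,222.5]);a=0.128
Rr=np.array([[np.cos(a),-np.sin(a)],[np.sin(a),np.cos(a)]])
q,rad=("lid_large_center",56) if sys.argv[1]=="L" else("lid_small_center",45)
im,cm=snap("wrist",sys.argv[2]);o=r.get_obs()
t=(o["ee_pos"][:2]-C)@Rr;print("t",o["clock"],"tcp riser",t.round(1),o["ee_pos"][2].round(1))
for d in trace(q,"wrist")[:3]:
    g=d["region"];c=np.mean(im[g],0)
    if c[2]>60 or c[0]>150 or d["confidence"]<.3: continue
    us=np.nonzero(g.any(0))[0];us=us[(us>208)&(us<295)]
    if len(us)<10: continue
    p=np.c_[us,g[:,us].argmax(0)]
    w=(px2w(cm,p,100)[:,:2]-C)@Rr
    f=least_squares(lambda s:np.hypot(*(w-s).T)-rad,w.mean(0)-[rad,0],loss="soft_l1")
    print("lid riser",f.x.round(1),"rms",np.sqrt(np.mean(f.fun**2)).round(2),"apex",w[:,0].max().round(1))
E
python3 a.py L w3
```

```text
t 7.75 tcp riser [  47.4 -111. ] 89.9
lid riser [  -9.9 -109.2] rms 0.26 apex 46.1
```

```bash
python3 -m creep '[[-5,0,0,0,50],[-6,0,0,0,50],[-6,0,0,0,50],[-6,0,0,0,50],[-6,0,0,0,50],[-6,0,0,0,50],[-6,0,0,0,50],[-6,0,0,0,50],[-5,0,0,0,50],[-3,0,0,0,50]]'; python3 -m creep '[[0,0,0,0,50]]'; python3 a.py L w4
```

```text
clock: 8.8
ee_pos: [514.9, 111.4, 89.8]
eef_rot: [0.998, 0.063, -0.0, -0.0]
contact_force: [1.2, 0.0, 0.7]
finger_gap: 0.586
finger_force: 0.3
clock: 8.9
ee_pos: [514.8, 111.4, 89.8]
eef_rot: [0.998, 0.063, -0.0, -0.0]
contact_force: [0.3, 0.7, -0.0]
finger_gap: 0.587
finger_force: 0.0
t 8.95 tcp riser [  -8.1 -110.9] 89.8
lid riser [ -64.8 -109.9] rms 0.23 apex -8.6
```

```bash
python3 -m creep '[[-3,0,0,0,50],[-3,0,0,0,50],[0,0,0,0,50],[10,0,0,0,50],[10,0,0,0,50],[0,0,-40,0,50],[0,0,-40,0,50],[0,0,-40,0,50],[0,0,-40,0,50],[0,0,-20,0,50]]'; python3 -m creep '[[10,-28,0,0,50],[10,-28,0,0,50],[10,-28,0,0,50],[10,-28,0,0,50],[10,-29,0,0,50],[10,-29,0,0,50],[10,-29,0,0,50],[10,-29,0,0,50],[0,0,0,0,50],[0,0,0,0,50]]'; python3 w.py w5; python3 a.py S w6
```

```text
clock: 10.0
ee_pos: [532.2, 113.5, 274.0]
eef_rot: [0.998, 0.063, 0.003, -0.0]
contact_force: [0.3, 0.9, 0.1]
finger_gap: 0.586
finger_force: 0.0
clock: 11.0
ee_pos: [580.3, 350.2, 269.4]
eef_rot: [0.998, 0.064, -0.0, 0.0]
contact_force: [0.2, -0.8, 0.4]
finger_gap: 0.588
finger_force: 0.0
11.05 [580.1 349.4 269.5] 0.5833632726183098 [ 0.5 -0.4 -1.1]
[ 0.992  0.127 -0.   ]
lid_large_center 0.9 [465.3 101.5] circ [450.1 107.7] 60.5 riser [ -75.9 -104.5] [114.  55.  26.]
lid_small_center 0.88 [657. 401.] circ [656.2 400.8] 35.0 riser [165.9 159.9] [185.  81. 200.]
lid_small_center 0.76 [510.5 341.5] circ [509.  340.7] 46.3 riser [ 12.3 119.1] [127.  62.  28.]
lid_small_center 0.61 [397.5 281.8] circ [400.6 281.9] 33.8 riser [-102.7   74.6] [198. 151.   2.]
tin 0.8 [558.7 230.9] circ [559.4 231.1] 33.5 riser [48.3  4. ] [118.  94.  83.]
riser 0.96 ((513.3336181640625, 223.45277404785156), (187.49392700195312, 417.23956298828125), 7.56878662109375) [[393.0, 418.0], [448.0, 4.0], [634.0, 29.0], [579.0, 443.0]]
t 11.3 tcp riser [ 86.5 116.1] 270.1
lid riser [ 15.2 117.6] rms 0.59 apex 60.3
```

View pics/w6.png

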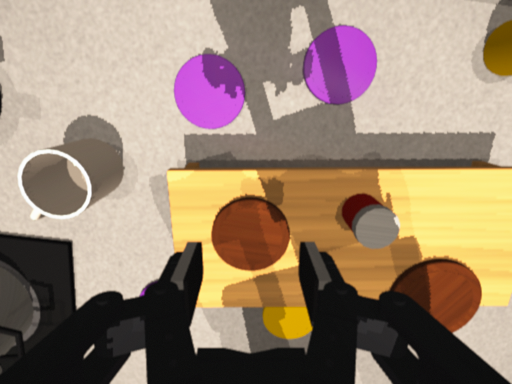

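The large lid now overhangs the front edge at (437,295). The small lid is at (250,233), in line with the fingers, and the tin is undisturbed. I'll lower behind the small lid.

```bash
python3 -m creep '[[0,0,40,0,50],[0,0,40,0,50],[0,0,40,0,50],[0,0,40,0,50],[0,0,0,0,50],[0,0,0,0,50]]'; python3 a.py S w7
```

```text
clock: 11.95
ee_pos: [579.7, 349.2, 110.1]
eef_rot: [0.998, 0.063, -0.001, 0.0]
contact_force: [0.7, 0.6, 1.2]
finger_gap: 0.586
finger_force: 0.0
t 12.0 tcp riser [ 87.8 117.1] 111.7
lid riser [ 19.2 118.2] rms 0.26 apex 64.2
```

```bash
python3 -m creep '[[0,0,10,0,50],[0,0,7,0,50],[0,0,3.5,0,50],[0,0,0,0,50],[-6,0,0,0,50],[-6,0,0,0,50],[-4,0,0,0,50],[-4,0,0,0,50],[-5,0,0,0,50],[-5,0,0,0,50]]'; python3 -m creep '[[-6,0,0,0,50],[-6,0,0,0,50],[-6,0,0,0,50],[-6,0,0,0,50],[-6,0,0,0,50],[-6,0,0,0,50],[-5,0,0,0,50],[-5,0,0,0,50],[0,0,0,0,50],[0,0,0,0,50]]';python3 a.py S w8
```

```text
clock: 13.05
ee_pos: [549.9, 345.8, 89.5]
eef_rot: [0.998, 0.063, 0.0, -0.0]
contact_force: [0.2, 0.5, 0.3]
finger_gap: 0.586
finger_force: 0.2
clock: 14.05
ee_pos: [504.3, 339.9, 89.3]
eef_rot: [0.998, 0.063, -0.0, 0.0]
contact_force: [0.2, 0.7, -0.1]
finger_gap: 0.585
finger_force: 0.0
t 14.1 tcp riser [ 10.5 117.1] 89.3
lid riser [-34.3 117.8] rms 0.29 apex 11.0
```

Offset is 45 mm, so 40 mm more.

```bash
python3 -m creep '[[-5,0,0,0,50],[-6,0,0,0,50],[-6,0,0,0,50],[-6,0,0,0,50],[-6,0,0,0,50],[-5,0,0,0,50],[-4,0,0,0,50],[-2,0,0,0,50],[0,0,0,0,50],[0,0,0,0,50]]';python3 a.py S w9; python3 -m creep '[[10,0,0,0,50],[10,0,0,0,50],[0,0,-40,0,50],[0,0,-40,0,50],[0,0,-40,0,50],[0,0,-40,0,50],[0,0,-40,0,50],[0,30,0,0,50],[0,40,0,0,50],[0,40,0,0,50]]'; python3 -m creep '[[0,0,0,0,50],[0,0,0,0,50]]'; python3 w.py w10
```

```text
clock: 15.15
ee_pos: [464.9, 334.9, 89.4]
eef_rot: [0.998, 0.063, 0.0, -0.0]
contact_force: [-0.3, 0.9, -0.0]
finger_gap: 0.585
finger_force: 0.0
t 15.2 tcp riser [-29.3 117.1] 89.4
lid riser [-73.7 118.7] rms 0.21 apex -28.7
clock: 16.25
ee_pos: [499.8, 227.4, 290.1]
eef_rot: [0.998, 0.064, 0.001, -0.0]
contact_force: [0.5, -0.4, -0.1]
finger_gap: 0.587
finger_force: 0.0
clock: 16.45
ee_pos: [499.6, 227.6, 289.7]
eef_rot: [0.998, 0.062, 0.0, -0.0]
contact_force: [0.6, 0.9, 0.2]
finger_gap: 0.579
finger_force: 0.0
16.5 [499.4 228.4 289.6] 0.5883646430082465 [ 0.7  0.1 -0.1]
[0.992 0.125 0.   ]
lid_large_center 0.72 [453.1 105.3] circ [449.2 106.4] 57.6 riser [ -77.  -105.6] [78. 38. 19.]
lid_small_center 0.85 [420.  329.6] circ [417.7 328.1] 47.1 riser [-79.9 118.3] [108.  51.  24.]
lid_small_center 0.83 [386.8 247.2] circ [386.  250.7] 36.5 riser [-121.1   45.6] [191. 145.   1.]
lid_small_center 0.83 [377.6 408. ] circ [379.4 406.4] 36.5 riser [-107.9  200.9] [165.  59. 184.]
tin 0.56 [551.7 221.3] circ [551.4 221.7] 21.8 riser [39.2 -4.3] [213. 206. 193.]
riser 0.85 ((508.7140197753906, 222.41964721679688), (179.03250122070312, 417.5264587402344), 7.605377197265625) [[392.0, 417.0], [448.0, 4.0], [625.0, 27.0], [570.0, 441.0]]
```

View pics/w10.png

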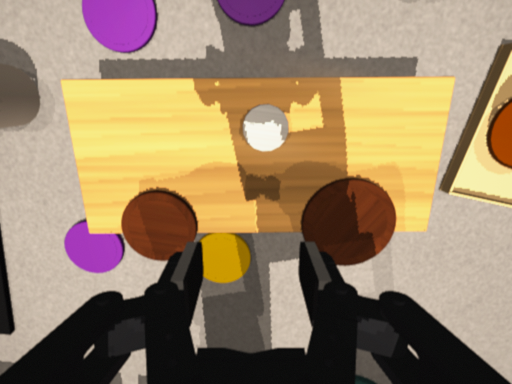

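The wrist view shows both lids flat across the front edge (row ~233): the small one at (160,224) and the large one at (349,220). The tin is unmoved at (266,128). The back-arc and circle fits put the large lid centre at x ≈ -71 to -74 mm and the small at -74 to -77 mm, both within range.

```bash
python3 -c "
from rig import r
print(r.close_job())"
```

```text
the job is handed in; nothing more can be done
None
```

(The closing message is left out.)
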